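Shut and fasten the junction box cover

TASK

Close the hinged cover of the sloping-front junction box and fasten it with its quarter-turn stud: line the wing up with the two ribs on the cover so that the pin under it finds its slot, push it fully in, then turn it clockwise a quarter turn to its stop, so that it stays in and holds the cover shut when you let go. Leave the dial indicator, the micrometer and the screwdriver lying where they are.

Things in the scene. Friction and masses are not known exactly. Their poses are not given: they have to be found in the camera images.
- cover (a joint): Angle of the grey sheet-metal cover about its hinge, rad: 0 = shut, positive = swung up (to 1.3); starts open. It stays where it is left (stiff hinge, a few newtons at the press points move it); stop at 0. Shut, it lies 30 degrees from level, its free edge low and turned to the robot's right. 139 mm from hinge to free edge, 184 mm wide, 3 mm thick.
- cover_hinge (a point): Middle of the hinge line, along the upper edge of the slope, 115 mm above the bench. Swings with the cover: x lies in the cover from free edge to hinge, y along the hinge line to the box's left, z straight out of the outer face. Opening turns the cover by its joint value about +y.
- cover_press_left (a point): Point on the cover's outer face, where one can press it shut: 125 mm from the hinge line towards the free edge, 66 mm to the left (+y) of the middle. Axes as cover_hinge.
- cover_press_right (a point): The same point 66 mm to the right of the middle. Axes as cover_hinge.
- wing_centre (a point): Centre of the captive stud's steel wing, on the cover's middle line 106 mm from the hinge. Bar 46 long, 12-13.5 thick, 24 high, on a 10 mm shank. Centre 48 mm out from the cover's outer face, 10 mm less when locked; the boss below is 38 wide, 4 high. Axes: x along wing and cross pin, y across it (the way to grip), z out of the cover along the stud's axis. A half turn is the same.
- stud_turn (a joint): Turn of the wing, rad, clockwise positive looking onto the cover from outside. 0 = wing up and down the slope, in line with the two dark ribs and the slot beneath: only here (within about 0.1) can it be pushed in. 1.57 = parallel to the hinge line, at its stop: locked. Range -0.7 to 1.57; starts clockwise of the slot, held by light friction.
- stud_push (a joint): How far the stud is pushed in, m: 0 = sprung out, 0.013 = fully in, at its stop. Spring 4 N at the start, 8 N fully in; it throws the stud out if let go at turn 0. With the cover shut and the wing out of line it is blocked near 0.002. From 0.011 the pin is clear of the slotted plate and turns; locked and let go, it is drawn up under the plate to about 0.010.
- junction_box: The grey sheet-metal box, fixed to the bench: 150 mm deep, 184 mm wide, 45 mm high at the front and 115 mm at the back. Origin at the centre of its underside, x from its front to its back, y to its left, z up; its front faces the robot's right, roughly. The slope runs from 45 mm high at the front edge (x = -75 mm) to 115 mm high at x = +45 mm.
- dial_indicator: Dial indicator 107 x 57 x 19 mm lying on the bench to the right. Origin under its middle. To be left alone.
- micrometer: Micrometer 55 x 145 x 17 mm lying to the left of the box. Origin under its middle. To be left alone.
- screwdriver: Screwdriver 201 mm long lying on the bench, to the right of the box. Origin under its middle. To be left alone.

How it is judged:
By the outcome, as a careful person would: the job done as asked, in the order asked, and still so for the second after the job is handed in, with the robot touching nothing.
It also fails if it takes over 53 s, if anything falls off the work surface, if the arm or the gripper's body presses on something with over 40 N, if the wrist force passes 120 N, or if a joint passes its speed limit or range.

ROBOT

A 7-joint arm with a two-finger parallel gripper is mounted at the origin on a cart in front of the work surface, level with it; the furniture and walls round the work are solid. World frame = base frame: x ahead of the robot, y to its left, z up, the work surface at z = 0. Lengths are in m, angles in degrees, forces in N, time in s.
With the tool pointing down it reaches from about 0.425 to 0.875 m from the base axis. Payload 8.4 kg.
Tool frame: the origin (TCP) lies at the very end of the fingers, on their centre line; the grasp point (between the pads) lies 19 mm behind it; z points along the fingers, y is the direction in which the jaws open and shut (so a half turn about z gives the same grasp; the last joint's range is limited). The gripper opens to 87 mm and grips with 3 to 60 N. Pads are 19 mm wide; open, the fingers measure 117 mm over their backs; the gripper's body (75 mm by 190 mm) begins 51 mm behind the grasp point.
Start: joints at [67.884, 19.091, 2.286, 83.961, -0.768, 76.965, -3.352], TCP at [0.184, -0.623, 0.223] pointing down, gripper open.
Joint ranges: [-147.57, 147.57], [-21.85, 119.76], [-74.77, 79.35], [14.55, 137.4], [-85.83, 265.84], [4.83, 119.75], [-152.11, 152.11]. Speed limits (degrees/s): [127.2, 127.2, 159.86, 159.86, 180, 180, 180].

INTERFACE

Orientations are given as a 3x3 rotation matrix whose columns are the frame's x, y, z axes.
In Python, from cell import status, vision, close_job, trace gives the robot as it stands. The module is installed in compiled form; this text tells all that it offers.
- The arm moves only by the tool step_arm, never from a script. Its arguments are lists of equal length, an entry for each row: "gripper": the finger opening in m, from 0 to 0.087; "travel": the shift along the tool's x, y, z in m, a list of three; "rotation": the turn, a rotation vector about the tool's x, y, z in rad, a list of three. A call has 1 to 5 rows; each row shifts and turns the commanded pose from where the row before left it, along the tool's axes as they then stand; what a row does not reach is not made up. A row lasts 1/10 s, in which the tool goes at most 50 mm and 8.59 degrees, less where a joint would pass 70% of its speed; a pose out of reach is approached as far as the arm can. A call with a gripper value outside its range is refused whole. The fingers move at their own pace and stop on an object; the grip force is fixed at half the most. Time passes only in rows, so rows that do not move let the fingers close. It gives the time, the measured TCP pose, the force and the opening at its end, in the units of the state.
- status.get_obs(): the state, without advancing time (a new reading comes with each control period).
- vision.snapshot(name): name is "scene" or "top" or "wrist"; returns the picture (480x640x3 uint8, blue, green, red); there is no depth.
- vision.calibration(name): a dict with "K" (3x3 intrinsics, pixels), "xyz" and "attitude" of the camera in the world. Camera axes: x right, y up, looking along -z (the intrinsics and any distortion apply to the point x, -y, -z); pixel columns grow to the right and rows downward; lengths in m; the calibration is good to about 2 mm. A picture is of the moment at which its call begins: read the wrist's pose just before it. calibration takes no time and is no camera call; for the wrist camera it gives the pose at the moment of the call.
- close_job(): hands the job in, once; it reports no verdict.
Trained networks look in the newest picture that a camera, given by its name, has taken for a name from the list of things; names that differ only in an ending like _2 or _b are one class to them, and where a whole thing is asked for, a point or a joint stands for the part that bears it (a point fixed in the world has none). Each returns a list of dicts, best first, with "conf" (0 to 1); they miss things now and then, are a little off and sometimes report something else, mostly with a low value. They report only what shows in the picture. A call takes as long as a camera call.
- trace(name, camera): "pixels" (480x640 bool, what is visible of it) and "bbox" ([centre column, centre row, width, height] in pixels, round what is visible of it).
The state is a dict: "time": time; "q": joint angles; "joint_velocities": joint speeds; "tau": joint torques, N m; "tcp_pos": TCP position; "tcp_rot": TCP orientation; "contact_force": force on the tool from outside, world axes, zero at the start; "torque": the same for the moment, N m; "gripper_width": finger opening in m.
Only numpy, scipy, OpenCV 4.12 (cv2) and the standard library are available. Lean on these libraries where they do the work, as an engineer would, in place of code of your own. Each camera call takes 0.05 s, during which the arm holds its last target. There are 200 camera calls.

## Working session

There is one attempt and no reset: what is moved stays moved. The work goes in short steps, Python scripts to look and compute and a tool call to move; the robot and the scene stay as the last step left them, time stands still between calls to the robot, and variables do not carry over. Pictures are saved under pics/ and viewed, on a budget of 10 in all, crops included, one or two more only if the job needs it, and the job is handed in when it is done.

Besides the shell and the picture viewer there is one more tool, called after "Call:" by a JSON object that holds its "fn" and its "kwargs", one argument or row to a line. step_arm: Moves the arm, as the interface text tells. Its arguments: {"type":"object","properties":{"gripper":{"type":"array"},"travel":{"type":"array"},"rotation":{"type":"array"}},"required":["gripper","travel","rotation"]}

```bash
mkdir -p pics; cat > h.py <<'E'
import numpy as np, cv2
from cell import status, vision, close_job, trace
def cam(n):
    c=vision.calibration(n); return np.array(c["K"]),np.array(c["xyz"]),np.array(c["attitude"]),c
def proj(n,P):
    K,t,R,_=cam(n); p=(np.atleast_2d(P)-t)@R; p=p*[1,-1,-1]; q=p@K.T; return q[:,:2]/q[:,2:]
def ray(n,uv):
    K,t,R,_=cam(n); d=np.linalg.inv(K)@[uv[0],uv[1],1]; d=R@(d*[1,-1,-1]); return t,d/np.linalg.norm(d)
def onz(n,uv,z):
    t,d=ray(n,uv); return t+d*(z-t[2])/d[2]
E
python3 - <<'E'
from h import *
a=vision.snapshot("scene");b=vision.snapshot("top")
cv2.imwrite("pics/s.png",a);cv2.imwrite("pics/t.png",b)
for n in("scene","top"):
    c=cam(n); print(n,c[0].tolist(),c[1],c[2].tolist(),[k for k in c[3]])
    for o in("junction_box","cover","wing_centre","dial_indicator","micrometer","screwdriver"):
        r=trace(o,n); print(o,[(round(x["conf"],2),np.round(x["bbox"]).tolist()) for x in r[:2]])
o=status.get_obs();print(o["time"],o["tcp_pos"],o["tcp_rot"])
E
```

```text
scene [[595.4903813784238, 0.0, 319.39749829430053], [0.0, 595.4903813784238, 236.7495175738381], [0.0, 0.0, 1.0]] [0.04414238 0.49635046 1.03153475] [[-0.7141046845222022, 0.5504483018758741, -0.4325056837839394], [-0.7000280896961992, -0.5580618280041749, 0.4455644395156875], [0.0038952765930249465, 0.6209457811166813, 0.7838438388694896]] ['K', 'xyz', 'attitude']
junction_box [(0.96, [315.0, 248.0, 100.0, 126.0]), (0.65, [330.0, 216.0, 22.0, 23.0])]
cover [(0.66, [329.0, 215.0, 24.0, 23.0]), (0.63, [321.0, 234.0, 84.0, 98.0])]
wing_centre [(0.67, [332.0, 212.0, 27.0, 22.0]), (0.18, [320.0, 236.0, 88.0, 91.0])]
dial_indicator [(0.77, [437.0, 209.0, 42.0, 23.0])]
micrometer [(0.74, [212.0, 376.0, 54.0, 26.0])]
screwdriver [(0.84, [384.0, 211.0, 68.0, 46.0])]
top [[575.6827530896728, 0.0, 326.16753219926846], [0.0, 575.6827530896728, 235.623117361524], [0.0, 0.0, 1.0]] [ 0.39282281 -0.01197457  1.51154231] [[0.012082651186283759, 0.9923236042922838, -0.12307669927602687], [-0.9997311897471509, 0.014424202230371209, 0.01815187694877116], [0.019787819158678617, 0.12282429219982635, 0.992231140137496]] ['K', 'xyz', 'attitude']
junction_box [(0.66, [317.0, 242.0, 99.0, 96.0])]
cover [(0.91, [323.0, 240.0, 88.0, 96.0])]
wing_centre []
dial_indicator [(0.57, [437.0, 278.0, 27.0, 31.0])]
micrometer [(0.68, [200.0, 258.0, 21.0, 54.0])]
screwdriver [(0.88, [401.0, 246.0, 7.0, 71.0])]
0.7 [ 0.18378845 -0.62341857  0.22253158] [[ 9.59171512e-01  2.82825045e-01 -6.66162762e-05]
 [ 2.82825049e-01 -9.59171511e-01  6.76590071e-05]
 [-4.47607726e-05 -8.37373437e-05 -9.99999995e-01]]
```

View pics/s.png

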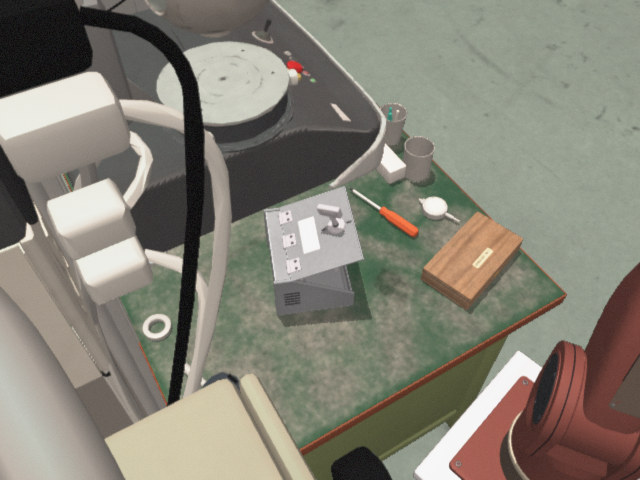

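View pics/t.png

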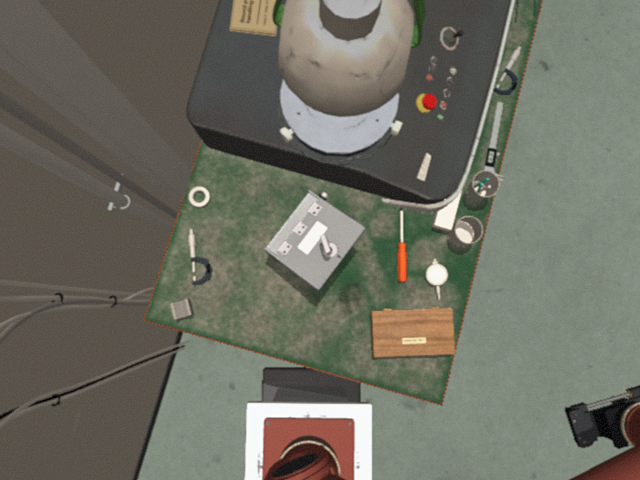

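The scene view shows the box near (315,248) with its cover partly open and the wing near (330,215). In the top view the box is near (315,240). The screwdriver and dial indicator are to its right. I'll enlarge both views to get corners.

```bash
python3 - <<'E'
from h import *
a=cv2.imread("pics/s.png")[175:325,250:380];b=cv2.imread("pics/t.png")[180:300,255:375]
A=cv2.resize(a,(390,450),interpolation=cv2.INTER_CUBIC);B=cv2.resize(b,(400,400),interpolation=cv2.INTER_CUBIC)
B=cv2.copyMakeBorder(B,0,50,0,0,cv2.BORDER_CONSTANT)
cv2.imwrite("pics/c1.png",np.hstack([A,B]))
E
```

```text
(no output)
```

View pics/c1.png

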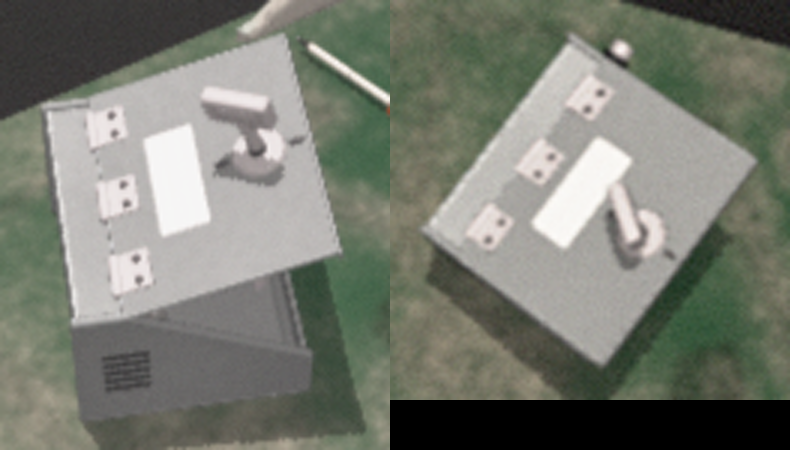

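```bash
cat >> h.py <<'E'
from scipy.optimize import least_squares
from scipy.spatial.transform import Rotation as Ro
def boxR(yaw): return Ro.from_euler('z',yaw).as_matrix()
def cover(p,th):   # hinge pos, cover R
    R=boxR(p[2]); h=np.array([p[0],p[1],0])+R@[.045,0,.115]
    return h,R@Ro.from_euler('y',th-np.pi/6).as_matrix()
def wing(p,th,turn,push=0):
    h,C=cover(p,th); return h+C@[-.106,0,.048-push],C@Ro.from_euler('z',-turn).as_matrix()
E
python3 - <<'E'
from h import *
S=lambda u,v:np.array([250+u/3-.33,175+v/3-.33])
T=lambda u,v:np.array([255+(u-390)/3.3333-.35,180+v/3.3333-.35])
B=[("scene",S(75,322),[.075,.092,.115]),("scene",S(45,105),[.075,-.092,.115]),("top",T(572,38),[.075,-.092,.115]),("top",T(425,230),[.075,.092,.115]),
 ("scene",S(310,355),[-.075,.092,.045]),("scene",S(308,388),[-.075,.092,0]),("scene",S(82,418),[.075,.092,0])]
C=[("scene",S(340,252),[-.139,.092,0]),("scene",S(287,36),[-.139,-.092,0]),("top",T(603,365),[-.139,.092,0]),("top",T(755,158),[-.139,-.092,0])]
W=[("scene",S(203,91),[.023,0,.012]),("scene",S(271,101),[-.023,0,.012]),("top",T(615,188),[.023,0,.012]),("top",T(633,238),[-.023,0,.012])]
def f(v):
    p,th,tu=v[:3],v[3],v[4]; r=[]; o=np.array([p[0],p[1],0]); R=boxR(p[2])
    for n,uv,q in B: r.append(proj(n,o+R@q)[0]-uv)
    h,Cr=cover(p,th)
    for n,uv,q in C: r.append(proj(n,h+Cr@q)[0]-uv)
    w,Wr=wing(p,th,tu)
    for n,uv,q in W: r.append(proj(n,w+Wr@q)[0]-uv)
    return np.ravel(r)
for tu in(.5,1.2,-.5):
    s=least_squares(f,[.4,0,.9,.5,tu],loss='soft_l1'); print(s.cost,s.x.round(4)); 
    print(f(s.x).reshape(-1,2).round(1).tolist())
    w,R=wing(s.x[:3],s.x[3],s.x[4]); print(w,R.tolist()); print("shut wing",wing(s.x[:3],0,0))
for n in["dial_indicator","screwdriver"]:
    r=trace(n,"top"); print(n,onz("top",r[0]["bbox"][:2],.01)) if r else 0
E
```

```text
8.534929037829576 [ 0.5612 -0.0041  0.9345  0.8204  0.5443]
[[0.4, 1.0], [0.3, -0.8], [1.7, -1.4], [-0.1, 0.1], [-0.1, 0.1], [-0.5, 1.2], [1.2, 1.2], [-0.2, 0.3], [-1.1, -0.6], [-0.1, -0.3], [1.1, 0.0], [-0.2, 0.8], [-0.5, 0.5], [0.3, -1.8], [1.8, 0.8]]
[ 0.53600246 -0.038191    0.19190127] [[0.90262013415385, -0.3937951776476497, 0.1737879497593022], [0.35026067669722405, 0.9066378050291797, 0.23521341129169046], [-0.2501886323950161, -0.151437275970374, 0.9562805026073596]]
shut wing (array([ 0.51908391, -0.06108943,  0.10356922]), array([[ 0.51463243, -0.80428309, -0.29712317],
       [ 0.69652959,  0.59424634, -0.40214154],
       [ 0.5       ,  0.        ,  0.8660254 ]]))Traceback (most recent call last):
  File "<stdin>", line 17, in <module>
    return func(*args, **kwargs)
    result = trf(vector_fun.fun, vector_fun.jac, x0, f0, J0, lb, ub, ftol, xtol,
                 gtol, max_nfev, x_scale, loss_function, tr_solver,
                 tr_options.copy(), verbose, callback=callback_wrapped)
    return trf_no_bounds(
        fun, jac, x0, f0, J0, ftol, xtol, gtol, max_nfev, x_s
[... 785 characters left out ...]
als]
                                    ^^^^^^^
    f = np.atleast_1d(self.fun(x, *self.args, **self.kwargs))
                      ~~~~~~~~^^^^^^^^^^^^^^^^^^^^^^^^^^^^^^
    return np.atleast_1d(self.fun(x))
                         ~~~~~~~~^^^
    return self.f(x, *self.args, **self.kwargs)
           ~~~~~~^^^^^^^^^^^^^^^^^^^^^^^^^^^^^^
  File "<stdin>", line 10, in f
  File "h.py", line 6, in proj
    K,t,R,_=cam(n); p=(np.atleast_2d(P)-t)@R; p=p*[1,-1,-1]; q=p@K.T; return q[:,:2]/q[:,2:]
            ~~~^^^
  File "h.py", line 4, in cam
    c=vision.calibration(n); return np.array(c["K"]),np.array(c["xyz"]),np.array(c["attitude"]),c
ValueError: time passes only in moves, steps and waits
```

```bash
cat >> h.py <<'E'
_c={}
def cam(n):
    if n=="wrist" or n not in _c: 
        c=vision.calibration(n); _c[n]=(np.array(c["K"]),np.array(c["xyz"]),np.array(c["attitude"]),c)
    return _c[n]
P=np.array([.5612,-.0041,.9345]); TH=.8204; TURN=.5443
def frame(y,z): y=np.array(y);z=np.array(z); return np.column_stack([np.cross(y,z),y,z])
def plan(pos,R,N=None,start=None):
    if start is None: o=status.get_obs(); p0,R0=np.array(o["tcp_pos"]),np.array(o["tcp_rot"])
    else: p0,R0=start
    rv=Ro.from_matrix(R0.T@R).as_rotvec(); d=pos-p0
    n=N or int(max(np.ceil(np.linalg.norm(d)/.048),np.ceil(np.degrees(np.linalg.norm(rv))/8.3)))
    print("N",n,"dist",np.linalg.norm(d).round(4),"ang",np.degrees(np.linalg.norm(rv)).round(1))
    t=[];Rc=R0
    for i in range(n): t.append((Rc.T@d/n).round(4).tolist()); Rc=Rc@Ro.from_rotvec(rv/n).as_matrix()
    for i in range(0,n,5): print(t[i:i+5])
    print("rot/row",(rv/n).round(4).tolist())
E
python3 - <<'E'
from h import *
for th in(TH,0):
    h,C=cover(P,th); print("R",h+C@[-.125,-.066,0],"L",h+C@[-.125,.066,0])
h,C=cover(P,TH)
plan(h+C@[-.125,-.066,.04],frame(-C[:,0],-C[:,2]))
print(cam("top")[2].shape, [onz("top",uv,.01) for uv in((437,278),(401,246))])
E
```

```text
R [ 0.56999393 -0.10326691  0.15155785] L [ 0.46382606 -0.02482978  0.15155785]
R [ 0.57669759 -0.09419322  0.0525    ] L [ 0.47052972 -0.0157561   0.0525    ]
N 14 dist 0.6604 ang 55.4
[[0.0376, -0.0283, 0.0023], [0.0357, -0.0308, 0.0014], [0.0336, -0.0331, 0.0004], [0.0314, -0.0352, -0.0006], [0.029, -0.0371, -0.0016]]
[[0.0265, -0.0389, -0.0026], [0.0239, -0.0405, -0.0036], [0.0211, -0.0419, -0.0046], [0.0183, -0.0431, -0.0057], [0.0154, -0.0441, -0.0067]]
[[0.0124, -0.0448, -0.0077], [0.0094, -0.0454, -0.0087], [0.0063, -0.0457, -0.0097], [0.0032, -0.0458, -0.0106]]
rot/row [-0.0197, -0.0098, 0.0654]
(3, 3) [array([ 0.47163819, -0.33063771,  0.01      ]), array([ 0.55444146, -0.23657778,  0.01      ])]
```

Call:
{"fn": "step_arm", "kwargs": {
  "gripper": [0,0,0,0,0],
  "travel": [
    [0.0376,-0.0283,0.0023],
    [0.0357,-0.0308,0.0014],
    [0.0336,-0.0331,0.0004],
    [0.0314,-0.0352,-0.0006],
    [0.029,-0.0371,-0.0016]
  ],
  "rotation": [
    [-0.0197,-0.0098,0.0654],
    [-0.0197,-0.0098,0.0654],
    [-0.0197,-0.0098,0.0654],
    [-0.0197,-0.0098,0.0654],
    [-0.0197,-0.0098,0.0654]
  ]
}}

```text
time: 1.2
tcp_pos: [0.325, -0.4327, 0.2113]
tcp_rot: [[0.998, -0.041, -0.036], [-0.045, -0.993, -0.105], [-0.031, 0.106, -0.994]]
contact_force: [0.2, 0.1, 0.1]
gripper_width: 0.0549
```

Call:
{"fn": "step_arm", "kwargs": {
  "gripper": [0,0,0,0,0],
  "travel": [
    [0.0265,-0.0389,-0.0026],
    [0.0239,-0.0405,-0.0036],
    [0.0211,-0.0419,-0.0046],
    [0.0183,-0.0431,-0.0057],
    [0.0154,-0.0441,-0.0067]
  ],
  "rotation": [
    [-0.0197,-0.0098,0.0654],
    [-0.0197,-0.0098,0.0654],
    [-0.0197,-0.0098,0.0654],
    [-0.0197,-0.0098,0.0654],
    [-0.0197,-0.0098,0.0654]
  ]
}}

```text
time: 1.7
tcp_pos: [0.4653, -0.2436, 0.1997]
tcp_rot: [[0.93, -0.353, -0.103], [-0.367, -0.911, -0.189], [-0.027, 0.214, -0.977]]
contact_force: [0.8, 0.4, -0.8]
gripper_width: 0.0149
```

```bash
python3 - <<'E'
from h import *
o=status.get_obs();print(o["time"],o["q"],o["tcp_pos"],o["contact_force"])
h,C=cover(P,TH)
plan(h+C@[-.125,-.066,.04],frame(-C[:,0],-C[:,2]))
E
```

```text
1.7 [  30.80014539    7.68478816  -18.02999909  101.98920639   14.88559448
   74.63263557 -102.97517612] [ 0.46532172 -0.24359193  0.19970514] [ 0.78638304  0.3642053  -0.76627665]
N 4 dist 0.187 ang 15.6
[[0.0123, -0.0445, -0.0075], [0.0093, -0.045, -0.0085], [0.0063, -0.0454, -0.0095], [0.0032, -0.0455, -0.0104]]
rot/row [-0.0193, -0.0101, 0.0647]
```

Call:
{"fn": "step_arm", "kwargs": {
  "gripper": [0,0,0,0,0],
  "travel": [
    [0.0123,-0.0445,-0.0075],
    [0.0093,-0.045,-0.0085],
    [0.0063,-0.0454,-0.0095],
    [0.0032,-0.0455,-0.0104],
    [0,0,0.025]
  ],
  "rotation": [
    [-0.0193,-0.0101,0.0647],
    [-0.0193,-0.0101,0.0647],
    [-0.0193,-0.0101,0.0647],
    [-0.0193,-0.0101,0.0647],
    [0,0,0]
  ]
}}

```text
time: 2.2
tcp_pos: [0.5763, -0.0916, 0.1664]
tcp_rot: [[0.811, -0.561, -0.167], [-0.585, -0.777, -0.231], [-0.0, 0.285, -0.958]]
contact_force: [0.3, 0.8, 0.1]
gripper_width: -0.0001
```

```bash
python3 - <<'E'
from h import *
a=vision.snapshot("scene");b=vision.snapshot("wrist")
cv2.imwrite("pics/c2.png",np.hstack([cv2.resize(a[150:330,230:410],(400,400)),cv2.resize(b,(400,300))]) if 0 else np.hstack([cv2.resize(a[150:330,230:410],(400,400)),cv2.copyMakeBorder(cv2.resize(b,(400,300)),0,100,0,0,cv2.BORDER_CONSTANT)]))
o=status.get_obs();print(o["time"],o["q"],o["tcp_pos"],o["contact_force"])
h,C=cover(P,TH);print(C.T@(o["tcp_pos"]-h))
E
```

```text
2.3 [  14.6322958    22.03183238  -22.29643741   90.40504408   20.50186501
   82.07987614 -138.34687365] [ 0.57018707 -0.09990333  0.16248924] [-0.95766211 -1.02514857 -0.94054242]
[-0.12550023 -0.06415663  0.01127821]
```

View pics/c2.png

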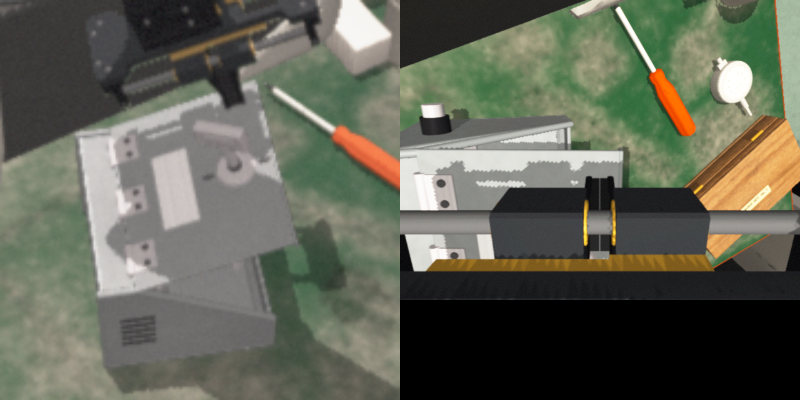

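Call:
{"fn": "step_arm", "kwargs": {
  "gripper": [0,0,0,0,0],
  "travel": [
    [0,0,0.01],
    [0,-0.0012,0.0171],
    [0,-0.0012,0.0171],
    [0,-0.0012,0.0171],
    [0,0,0]
  ],
  "rotation": [
    [0,0,0],
    [0.137,0,0],
    [0.137,0,0],
    [0.137,0,0],
    [0,0,0]
  ]
}}

```text
time: 2.8
tcp_pos: [0.5631, -0.114, 0.1036]
tcp_rot: [[0.799, -0.597, 0.067], [-0.601, -0.794, 0.093], [-0.003, -0.114, -0.993]]
contact_force: [-1.2, -1.3, -0.7]
gripper_width: 0.0005
```

```bash
python3 - <<'E'
from h import *
o=status.get_obs();print(o["time"],o["q"],o["tcp_pos"],o["contact_force"])
h,C=cover(P,TH-.411);print(C.T@(o["tcp_pos"]-h)); print(C.T@o["tcp_rot"])
E
```

```text
2.8 [  31.95042419   15.96337278  -24.35605721  104.08233615    0.76520629
   58.32459366 -118.74191621] [ 0.56305013 -0.11399259  0.10364552] [-1.2048954 -1.2588971 -0.68558  ]
[-0.13271964 -0.06678851  0.00379373]
[[-8.83218088e-03 -9.99960836e-01  5.64324531e-04]
 [-9.99959211e-01  8.83322984e-03  1.88415120e-03]
 [-1.88906222e-03 -5.47660349e-04 -9.99998066e-01]]
```

Call:
{"fn": "step_arm", "kwargs": {
  "gripper": [0,0,0,0,0],
  "travel": [
    [0,-0.0012,0.019],
    [0,-0.0012,0.018],
    [0,-0.0012,0.018],
    [0,0,0],
    [0,0,0]
  ],
  "rotation": [
    [0.137,0,0],
    [0.137,0,0],
    [0.137,0,0],
    [0,0,0],
    [0,0,0]
  ]
}}

```text
time: 3.3
tcp_pos: [0.5763, -0.095, 0.0532]
tcp_rot: [[0.804, -0.515, 0.296], [-0.594, -0.695, 0.405], [-0.003, -0.502, -0.865]]
contact_force: [0.1, 0.7, 0.2]
gripper_width: 0.0002
```

```bash
python3 - <<'E'
from h import *
o=status.get_obs();print(o["time"],o["q"],o["tcp_pos"],o["contact_force"])
h,C=cover(P,0);print(C.T@(o["tcp_pos"]-h)); print(C.T@o["contact_force"])
E
```

```text
3.3 [ 49.82344084  21.1765192  -30.93671987 112.31164882 -26.68657469
  44.38017917 -86.67969815] [ 0.57629681 -0.09499881  0.05321726] [0.09061607 0.68653659 0.16612586]
[-0.12540875 -0.06615635  0.00106421]
[ 0.60789921  0.33507153 -0.15914516]
```

Call:
{"fn": "step_arm", "kwargs": {
  "gripper": [0,0,0,0],
  "travel": [
    [0,0,0.002],
    [0,0,0.002],
    [0,0,0.001],
    [0,0,0]
  ],
  "rotation": [
    [0,0,0],
    [0,0,0],
    [0,0,0],
    [0,0,0]
  ]
}}

```text
time: 3.7
tcp_pos: [0.577, -0.0946, 0.0525]
tcp_rot: [[0.806, -0.513, 0.294], [-0.592, -0.698, 0.403], [-0.001, -0.499, -0.867]]
contact_force: [-43.7, -17.4, 60.0]
gripper_width: 0.0009
```

```bash
python3 - <<'E'
from h import *
o=status.get_obs();h,C=cover(P,0);print(C.T@(o["tcp_pos"]-h)); print(C.T@o["contact_force"])
a=vision.snapshot("scene");b=vision.snapshot("top")
cv2.imwrite("pics/c3.png",np.hstack([cv2.resize(a[165:325,240:400],(400,400),interpolation=2),cv2.resize(b[170:310,250:390],(400,400),interpolation=2)]))
E
```

```text
[-1.25106363e-01 -6.64631730e-02  6.38000396e-05]
[-4.61277785 24.84421005 71.91878437]
```

View pics/c3.png

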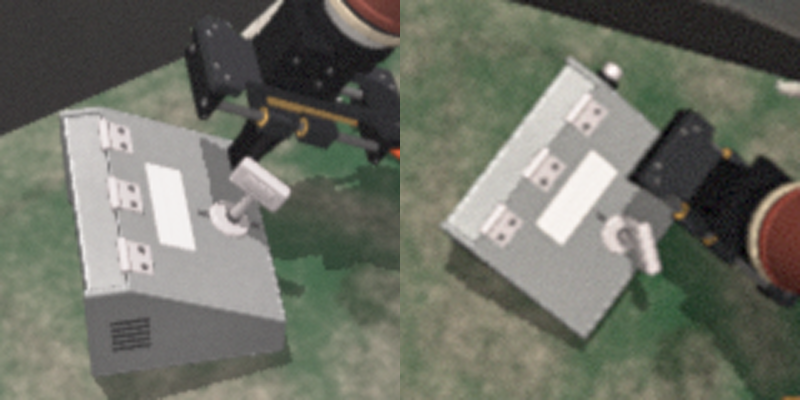

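Cover shut: in both views it lies flush on the slope, and the wing stands near scene crop (262,180). The press point reads 0.06 mm from the model's shut plane at 72 N. I'll back off now.

Call:
{"fn": "step_arm", "kwargs": {
  "gripper": [0.02,0.04,0.06,0.06,0.06],
  "travel": [
    [0,0,-0.02],
    [0,0,-0.045],
    [0,0,-0.03],
    [0,0,0],
    [0,0,0]
  ],
  "rotation": [
    [0,0,0],
    [0,0,0],
    [0,0,0],
    [0,0,0],
    [0,0,0]
  ]
}}

```text
time: 4.3
tcp_pos: [0.5505, -0.1295, 0.1317]
tcp_rot: [[0.807, -0.512, 0.296], [-0.591, -0.698, 0.404], [-0.0, -0.501, -0.866]]
contact_force: [0.1, -0.2, -0.4]
gripper_width: 0.0331
```

```bash
python3 - <<'E'
from h import *
b=vision.snapshot("wrist");cv2.imwrite("pics/w1.png",b)
for n in("scene","top"): print(n,[(round(x["conf"],2),np.round(x["bbox"]).tolist()) for x in trace("wing_centre",n)])
for n,s,o in(("scene",2.5,(240,165)),("top",2.857,(250,170))):
  for t in(.44,.54,.64):
    w,W=wing(P,0,t); print(n,t,((proj(n,[w+W@[a,0,.012] for a in(.023,-.023)])-o)*s).round().tolist())
o=status.get_obs();h,C=cover(P,0);print(o["time"],o["contact_force"],C.T@(o["tcp_pos"]-h),o["gripper_width"])
w,W=wing(P,0,TURN); plan(w+W[:,2]*.032,frame(-W[:,1],-W[:,2]))
E
```

```text
scene [(0.77, [348.0, 238.0, 26.0, 25.0])]
top [(0.66, [335.0, 258.0, 15.0, 17.0])]
scene 0.44 [[242.0, 160.0], [290.0, 190.0]]
scene 0.54 [[243.0, 158.0], [290.0, 192.0]]
scene 0.64 [[243.0, 157.0], [289.0, 193.0]]
top 0.44 [[241.0, 224.0], [260.0, 270.0]]
top 0.54 [[243.0, 223.0], [257.0, 271.0]]
top 0.64 [[245.0, 222.0], [255.0, 272.0]]
4.45 [-0.30017193 -0.21608336 -0.26932059] [-0.12378735 -0.06461173  0.08879531] 0.04438582385059991
N 8 dist 0.0676 ang 58.7
[[-0.0081, -0.0022, 0.0011], [-0.0077, -0.0033, 0.0011], [-0.0072, -0.0042, 0.0011], [-0.0066, -0.0051, 0.0011], [-0.0059, -0.0059, 0.0011]]
[[-0.0051, -0.0066, 0.0011], [-0.0042, -0.0072, 0.0011], [-0.0033, -0.0077, 0.0011]]
rot/row [-0.0006, 0.0005, -0.128]
```

View pics/w1.png

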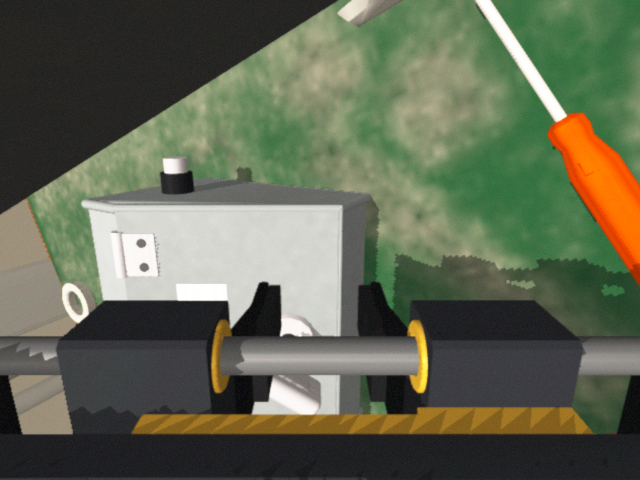

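The wrist view shows the wing near (295,395) and the cover still flush. The wing model at about 0.5 rad matches. Next I'll move over the wing.

Call:
{"fn": "step_arm", "kwargs": {
  "gripper": [0.06,0.06,0.06,0.06,0.06],
  "travel": [
    [-0.0081,-0.0022,0.0011],
    [-0.0077,-0.0033,0.0011],
    [-0.0072,-0.0042,0.0011],
    [-0.0066,-0.0051,0.0011],
    [-0.0059,-0.0059,0.0011]
  ],
  "rotation": [
    [0,0,-0.128],
    [0,0,-0.128],
    [0,0,-0.128],
    [0,0,-0.128],
    [0,0,-0.128]
  ]
}}

```text
time: 4.95
tcp_pos: [0.5245, -0.0943, 0.1309]
tcp_rot: [[0.953, 0.076, 0.294], [-0.053, -0.912, 0.407], [0.299, -0.404, -0.865]]
contact_force: [0.2, -0.4, 0.2]
gripper_width: 0.0599
```

Call:
{"fn": "step_arm", "kwargs": {
  "gripper": [0.06,0.06,0.06,0.06],
  "travel": [
    [-0.0051,-0.0066,0.0011],
    [-0.0042,-0.0072,0.0011],
    [-0.0033,-0.0077,0.0011],
    [0,0,0]
  ],
  "rotation": [
    [0,0,-0.128],
    [0,0,-0.128],
    [0,0,-0.128],
    [0,0,0]
  ]
}}

```text
time: 5.35
tcp_pos: [0.5091, -0.0736, 0.1315]
tcp_rot: [[0.856, 0.425, 0.293], [0.29, -0.866, 0.407], [0.427, -0.264, -0.865]]
contact_force: [0.6, -0.8, -0.9]
gripper_width: 0.0603
```

```bash
python3 - <<'E'
from h import *
b=vision.snapshot("wrist");cv2.imwrite("pics/w2.png",b)
o=status.get_obs();h,C=cover(P,0);print(o["time"],o["q"],o["contact_force"],C.T@(o["tcp_pos"]-h),o["gripper_width"])
w,W=wing(P,0,TURN); plan(w-W[:,2]*.019,frame(-W[:,1],-W[:,2]))
print(proj("wrist",[w+W@[a,b,.012] for a in(.023,-.023) for b in(.0063,-.0063)]).round())
E
```

```text
5.4 [ 61.20077529   7.49844506 -39.07715057 117.3776749  -31.02431545
  53.67991638 -27.10299402] [-0.65709503 -1.24376105  0.18337281] [-0.10618164 -0.00038352  0.08065592] 0.05957187038610447
N 2 dist 0.0517 ang 0.4
[[-0.0, -0.0001, 0.0258], [-0.0, -0.0001, 0.0258]]
rot/row [-0.0027, 0.0003, -0.0016]
[[302. 238.]
 [329. 238.]
 [303. 329.]
 [329. 329.]]
```

View pics/w2.png

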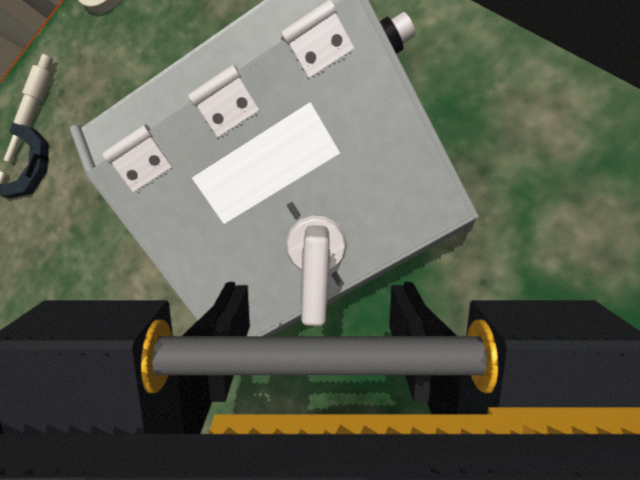

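The wrist view shows the wing at (315,275) between the open fingers and parallel to the pads, as predicted. The ribs are at (293,210) and (337,275). Descend and grip.

Call:
{"fn": "step_arm", "kwargs": {
  "gripper": [0.06,0.06,0.06,0.0,0.0],
  "travel": [
    [0,0,0.026],
    [0,0,0.0255],
    [0,0,0],
    [0,0,0],
    [0,0,0]
  ],
  "rotation": [
    [0,0,0],
    [0,0,0],
    [0,0,0],
    [0,0,0],
    [0,0,0]
  ]
}}

```text
time: 5.9
tcp_pos: [0.5257, -0.0552, 0.0886]
tcp_rot: [[0.857, 0.42, 0.297], [0.286, -0.868, 0.405], [0.428, -0.263, -0.865]]
contact_force: [0.1, 0.2, -0.3]
gripper_width: 0.0505
```

Call:
{"fn": "step_arm", "kwargs": {
  "gripper": [0,0,0,0,0],
  "travel": [
    [0,0,0],
    [0,0,0],
    [0,0,0],
    [0,0,0],
    [0,0,0]
  ],
  "rotation": [
    [0,0,0],
    [0,0,0],
    [0,0,0],
    [0,0,0],
    [0,0,0]
  ]
}}

```text
time: 6.4
tcp_pos: [0.5242, -0.0522, 0.088]
tcp_rot: [[0.857, 0.424, 0.293], [0.288, -0.866, 0.409], [0.427, -0.267, -0.864]]
contact_force: [-10.8, 10.1, 17.5]
gripper_width: 0.0126
```

```bash
cat > st.py <<'E'
from h import *
o=status.get_obs();h,C=cover(P,0);print(o["time"],"q7",o["q"][6],"F(cover)",(C.T@o["contact_force"]).round(1),"M",(C.T@o["torque"]).round(2),"p",(C.T@(o["tcp_pos"]-h)).round(4),o["gripper_width"])
R=C.T@o["tcp_rot"]; y=-R[:,1]; print("turn",-np.arctan2(-y[0],y[1]),"z",R[:,2].round(3))
E
python3 st.py
```

```text
6.4 q7 -28.69153597507387 F(cover) [10.2 14.7 14.3] M [ 3.17 -1.59  0.01] p [-0.1051  0.0012  0.0295] 0.012564464593707685
turn 0.5449310981272901 z [ 0.004  0.008 -1.   ]
```

Call:
{"fn": "step_arm", "kwargs": {
  "gripper": [0,0,0,0,0],
  "travel": [
    [0,-0.001,-0.0008],
    [0,0,0],
    [0,0,0],
    [0,0,0],
    [0,0,0]
  ],
  "rotation": [
    [0,0,0],
    [0,0,-0.136],
    [0,0,-0.136],
    [0,0,-0.136],
    [0,0,-0.136]
  ]
}}

```text
time: 6.9
tcp_pos: [0.5241, -0.0523, 0.0889]
tcp_rot: [[0.51, 0.809, 0.294], [0.698, -0.588, 0.408], [0.503, -0.003, -0.864]]
contact_force: [-1.0, 3.6, 2.1]
gripper_width: 0.0118
```

```bash
python3 st.py
```

```text
6.9 q7 1.4276833622759122 F(cover) [3.  3.  0.7] M [ 0.68 -0.17  0.03] p [-0.1047  0.0012  0.0303] 0.01183028922417826
turn -0.004943184416889282 z [ 0.003  0.006 -1.   ]
```

Forces are low and the turn is about 0. Push in, 13 mm plus a little.

Call:
{"fn": "step_arm", "kwargs": {
  "gripper": [0,0,0,0,0],
  "travel": [
    [0,0,0.003],
    [0,0,0.003],
    [0,0,0.003],
    [0,0,0.002],
    [0,0,0]
  ],
  "rotation": [
    [0,0,0],
    [0,0,0],
    [0,0,0],
    [0,0,0],
    [0,0,0]
  ]
}}

```text
time: 7.4
tcp_pos: [0.5274, -0.048, 0.0794]
tcp_rot: [[0.515, 0.805, 0.294], [0.694, -0.593, 0.408], [0.503, -0.006, -0.864]]
contact_force: [-4.6, 3.5, 7.6]
gripper_width: 0.0115
```

```bash
python3 st.py
```

```text
7.4 q7 0.5185876434892933 F(cover) [3.8 5.8 6.6] M [ 1.22 -0.3   0.05] p [-0.1047  0.0011  0.0193] 0.011534275572969908
turn 0.00212846221218439 z [ 0.003  0.006 -1.   ]
```

Call:
{"fn": "step_arm", "kwargs": {
  "gripper": [0,0,0,0],
  "travel": [
    [0,0,0.0015],
    [0,0,0.001],
    [0,0,0.0005],
    [0,0,0]
  ],
  "rotation": [
    [0,0,0],
    [0,0,0],
    [0,0,0],
    [0,0,0]
  ]
}}

```text
time: 7.8
tcp_pos: [0.5283, -0.0471, 0.0773]
tcp_rot: [[0.515, 0.805, 0.294], [0.694, -0.593, 0.408], [0.503, -0.006, -0.864]]
contact_force: [-10.3, 0.8, 16.0]
gripper_width: 0.0118
```

```bash
python3 st.py
```

```text
7.8 q7 0.37642163338443535 F(cover) [ 3.3  8.8 16.6] M [ 1.99 -0.37  0.03] p [-0.1047  0.0009  0.017 ] 0.011812231987076692
turn 0.002218868241898601 z [ 0.003  0.006 -1.   ]
```

Call:
{"fn": "step_arm", "kwargs": {
  "gripper": [0,0,0,0,0],
  "travel": [
    [0,0,0],
    [0,0,0],
    [0,0,0],
    [0,0,0],
    [0,0,0]
  ],
  "rotation": [
    [0,0,0.13],
    [0,0,0.13],
    [0,0,0.13],
    [0,0,0.13],
    [0,0,0]
  ]
}}

```text
time: 8.3
tcp_pos: [0.5279, -0.0467, 0.0774]
tcp_rot: [[0.849, 0.439, 0.293], [0.304, -0.861, 0.408], [0.431, -0.258, -0.864]]
contact_force: [-12.7, 2.4, 18.2]
gripper_width: 0.0115
```

```bash
python3 st.py
```

```text
8.3 q7 -27.9707119945457 F(cover) [ 4.3 11.6 18.6] M [ 2.67 -0.46  0.06] p [-0.1046  0.0015  0.017 ] 0.01152559602080144
turn 0.5266812366880038 z [ 0.003  0.007 -1.   ]
```

Call:
{"fn": "step_arm", "kwargs": {
  "gripper": [0,0,0,0,0],
  "travel": [
    [0,-0.0005,0],
    [0,0,0],
    [0,0,0],
    [0,0,0],
    [0,0,0]
  ],
  "rotation": [
    [0,0,0.13],
    [0,0,0.13],
    [0,0,0.13],
    [0,0,0.13],
    [0,0,0.13]
  ]
}}

```text
time: 8.8
tcp_pos: [0.5276, -0.0459, 0.0777]
tcp_rot: [[0.942, -0.165, 0.293], [-0.279, -0.869, 0.409], [0.187, -0.467, -0.864]]
contact_force: [-13.4, 2.5, 20.2]
gripper_width: 0.0117
```

Call:
{"fn": "step_arm", "kwargs": {
  "gripper": [0,0,0,0],
  "travel": [
    [0,0,0],
    [0,0,0],
    [0,0,0],
    [0,0,0]
  ],
  "rotation": [
    [0,0,0.13],
    [0,0,0.13],
    [0,0,0.12],
    [0,0,0]
  ]
}}

```text
time: 9.2
tcp_pos: [0.5278, -0.0455, 0.0779]
tcp_rot: [[0.814, -0.501, 0.293], [-0.581, -0.704, 0.409], [0.001, -0.504, -0.864]]
contact_force: [-10.8, 3.8, 21.6]
gripper_width: 0.0113
```

```bash
python3 st.py
```

```text
9.2 q7 -84.56670742446734 F(cover) [ 7.9 11.  20.4] M [ 3.02 -1.15 -0.05] p [-0.1035  0.0022  0.0169] 0.011285823460924192
turn 1.5557303990445224 z [ 0.004  0.008 -1.   ]
```

Call:
{"fn": "step_arm", "kwargs": {
  "gripper": [0,0,0],
  "travel": [
    [0,0,0],
    [0,0,0],
    [0,0,0]
  ],
  "rotation": [
    [0,0,0.04],
    [0,0,0.03],
    [0,0,0]
  ]
}}

```text
time: 9.5
tcp_pos: [0.5279, -0.0456, 0.0779]
tcp_rot: [[0.78, -0.554, 0.293], [-0.626, -0.664, 0.409], [-0.032, -0.502, -0.864]]
contact_force: [-11.8, 4.9, 19.3]
gripper_width: 0.0118
```

```bash
python3 st.py
```

```text
9.5 q7 -88.2278590774364 F(cover) [ 7.  12.4 18.2] M [ 2.88 -0.92  0.52] p [-0.1036  0.0022  0.0169] 0.011838686820562288
turn 1.6212715214323927 z [ 0.004  0.007 -1.   ]
```

The stop is felt: moment about the stud axis rose from about 0 to 0.5 N m at a turn of 1.62 rad. Ease off, let go and retreat.

Call:
{"fn": "step_arm", "kwargs": {
  "gripper": [0,0.04,0.05,0.05,0.05],
  "travel": [
    [0,0,-0.002],
    [0,0,0],
    [0,0,0],
    [0,0,0],
    [0,0,0]
  ],
  "rotation": [
    [0,0,0],
    [0,0,0],
    [0,0,0],
    [0,0,0],
    [0,0,0]
  ]
}}

```text
time: 10.0
tcp_pos: [0.5279, -0.049, 0.0784]
tcp_rot: [[0.778, -0.555, 0.296], [-0.628, -0.664, 0.406], [-0.028, -0.501, -0.865]]
contact_force: [0.2, 0.3, -0.5]
gripper_width: 0.0361
```

Call:
{"fn": "step_arm", "kwargs": {
  "gripper": [0.05,0.05,0.05,0.05,0.05],
  "travel": [
    [0,0,0],
    [0,0,-0.025],
    [0,0,-0.045],
    [0,0,-0.045],
    [0,0,0]
  ],
  "rotation": [
    [0,0,0],
    [0,0,0],
    [0,0,0],
    [0,0,0],
    [0,0,0]
  ]
}}

```text
time: 10.5
tcp_pos: [0.4953, -0.0994, 0.1827]
tcp_rot: [[0.775, -0.554, 0.303], [-0.631, -0.664, 0.4], [-0.021, -0.501, -0.865]]
contact_force: [1.0, 0.2, -0.1]
gripper_width: 0.0501
```

```bash
python3 st.py; python3 - <<'E'
from h import *
b=vision.snapshot("wrist"); a=vision.snapshot("scene")
cv2.imwrite("pics/w3.png",np.hstack([cv2.copyMakeBorder(cv2.resize(b,(400,300)),0,100,0,0,cv2.BORDER_CONSTANT),cv2.resize(a[165:325,240:400],(400,400),interpolation=2)]))
for pu in(0,.010,.013):
  w,W=wing(P,0,np.pi/2,pu); print(pu,(proj("wrist",[w+W@[c,0,.012] for c in(.023,-.023)])/1.6).round(1).tolist(),((proj("scene",[w+W@[c,0,.012] for c in(.023,-.023)])-[240,165])*2.5+[400,0]).round(1).tolist())
E
```

```text
10.5 q7 -86.62531811884618 F(cover) [ 0.6 -0.7 -0.4] M [0.04 0.56 0.03] p [-0.1055 -0.0036  0.139 ] 0.05008535023611782
turn 1.6216807465846506 z [ 0.002 -0.006 -1.   ]
0 [[197.1, 134.7], [199.7, 180.4]] [[660.8, 152.7], [671.7, 197.8]]
0.01 [[197.3, 132.3], [199.7, 176.4]] [[654.3, 160.3], [664.9, 205.3]]
0.013 [[197.3, 131.6], [199.7, 175.3]] [[652.3, 162.6], [662.9, 207.6]]
```

View pics/w3.png

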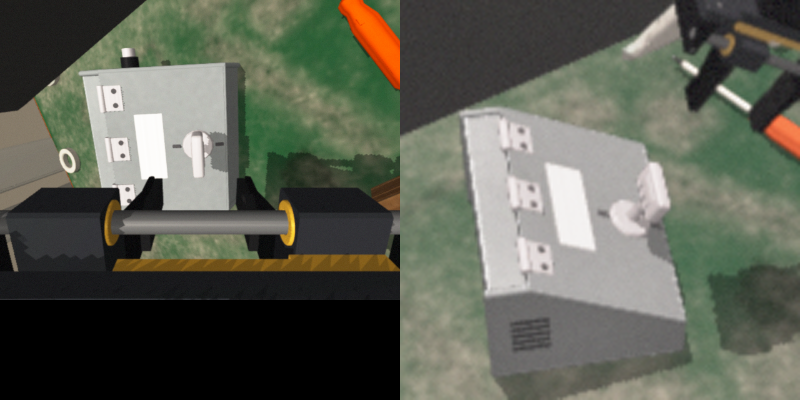

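The wing (wrist view, (197,155)) is square to the ribs. Its top edge in the scene view, about (652,163) to (665,207), matches the pushed-in prediction. The cover is flush and nothing is being touched.

```bash
python3 -c "
from h import *
print(close_job())"
```

```text
the job is handed in; nothing more can be done
None
```

The cover is shut and the stud looks locked. I handed the job in at about 10.6 s of the 53 s allowed.

**What I did:** I pressed the cover shut with closed fingertips. Then I gripped the wing at about 0.54 rad, turned it to 0 in line with the ribs and pushed it in about 13 mm to its stop. Last, I turned it clockwise until it stopped, let go and backed away.

**Last checks:**
- **Turn:** the moment about the stud axis rose from about 0 to 0.5 N m at the stop. The tool read 1.62 rad there, slightly past the nominal 1.57, which I put down to give in the grip.
- **After release:** the final pictures show the wing square to the ribs, the cover flush and the gripper clear, with contact force about zero. The wing's position in the scene view fits about 10 mm pushed in. That view is coarse, so it separates locked from sprung out but does not give an exact depth.
- **Forces:** pressing the cover shut reached about 76 N at the wrist, under the 120 N limit. It went through the fingertips, not the gripper body. I saw no other reading above about 25 N.
- **Other items:** the arm kept clear of the dial indicator, micrometer and screwdriver. I did not re-measure their positions afterwards.

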